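# Clamp a loaded glass rack in its transport cradle with the turnbuckle

## Task

Get the rack of glasses ready for delivery: slide it gently back until it sits home against the cradle's back fence, then turn the turnbuckle so that both cheeks draw in and clamp it. Tighten by feel: keep turning until it stiffens with both cheeks firmly on the rack, but stop there, for overtightening cracks the rack. Leave the other things on the table as they are and let go when done.

Things in the scene. Friction and masses are not known exactly. Their poses are not given: they have to be found in the camera images.
- cradle: Bolted-down steel transport cradle for a glass rack. Origin on the table straight below the turnbuckle's middle; x points away from the robot to the back fence, y left along the turnbuckle, z up. Tray floor 30 mm up, x 110 to 435 mm. Along each side a cheek plate (inner face y about +-258 mm, 117 mm high) with a forward arm (top at 130 mm) to which the tie rod is pinned.
- screw_mid (a point): Middle of the turnbuckle, on its axis, 115 mm above the table over the cradle's origin; axes as the cradle's. The turnbuckle ties the two forward arms, level along y, in front of the rack: steel tube body 28 mm thick, 152 mm long over its hexagon ends, 40 mm hub in the middle; 16 mm threaded rods, right- and left-hand, run from its ends to forks on the cheeks.
- grip_1 (a point): Centre of the grip on arm 1. Four alike arms (10 mm bars, 90 degrees apart) stand out of the turnbuckle's hub and swing in the cradle's x-z plane at y = 0. Each ends in a black sleeve, 20 mm thick, 46 to 88 mm from the axis (this point is 67 mm from it). Pushing the uppermost arm AWAY from the robot, over towards the rack, tightens: both cheeks draw in, each 10 mm a full turn.
- grip_2 (a point): Centre of the grip on arm 2, 90 degrees on from arm 1 in the tightening sense. Turning takes a steady 0.6 N m (about 9 N square to the arm at its grip). Once BOTH cheeks bear on the rack it stiffens, by 1 to 2.5 N m per further rad. Well clamped: 0.25 to 0.45 N m (4 to 6 N at the grip) above the steady turning. Under 0.15 above it the rack is still loose; 0.55 above it is too much.
- grip_3 (a point): Centre of the grip on arm 3, opposite arm 1. An arm within about 45 degrees of upright is best pushed over from the robot's side with closed fingers pointing down, following its arc; held in the fingers, it has to swivel in them and drags. In all 1.2 to 4.1 rad are needed: push one arm after another. It stays where it is left.
- grip_4 (a point): Centre of the grip on arm 4, opposite arm 2.
- rack_mid (a point): Centre (half-way up) of the loose grey plastic glass rack on the tray, 80 mm above the table: 250 mm along its x, 500 along its y, 100 high, rim 130 mm above the table (corner lugs 7 more), no glass above the rim. Axes as the cradle's. 1 to 2 kg; slides with 5 to 13 N. Starts 20 to 45 mm short of the fence. Home: centre at x = 290 mm in the cradle's frame. Push its front wall beside the arms.
- rack: The same glass rack; origin at the middle of its underside. The back fence that its rear wall bears on when home is an upright steel plate 420 mm long, 30 to 115 mm above the table, with its front face at x = 415 mm in the cradle's frame.
- turnbuckle: The turnbuckle body that is turned, with its four arms; origin on its axis, at its middle.
- cheek_left: Left cheek, a steel plate sliding along the cradle's y with its end of the tie rod. Inside it a black rubber buffer strip (200 x 40 mm, on adjusting studs) stands proud by 2.5 to 5.5 mm, an unmeasured amount that differs each time and side: where the cheeks begin to bear can only be felt. At the start 1 to 7 mm are open at each strip. Origin moves with it, nominally at the cradle's.
- cheek_right: The right cheek, mirror image of the left; it moves by the same amount the opposite way.
- tumbler: Bystander: a glass tumbler 64 mm wide, 85 mm tall, upright between the tie rod and the rack right of the hub. Origin at its underside.
- jigger: Bystander: a steel double bar measure 42 mm wide, 72 mm tall, upright between the tie rod and the rack left of the hub. Origin at its underside.
- brush: Bystander: a flat pastry brush 200 mm long lying on the table in front of the tie rod at the left. Origin at its underside.
- spoon: Bystander: a spoon 190 mm long lying on the table in front of the tie rod at the right. Origin at its underside.
- wine: Bystander: a full wine bottle 74 mm wide, 300 mm tall, standing on the table at the right. Origin at its underside.
- sanitiser: Bystander: a jar of sanitiser tablets 90 mm wide, 120 mm tall, standing on the table at the right. Origin at its underside.
- steam_pan: Bystander: a small open steel food pan 176 x 108 x 100 mm standing on the table at the left. Origin at its underside.

How it is judged:
On the way, in this order (a step that is already met when the one before it is completed fails the run):
1. the rack sits home against the back fence (x of rack_mid in the frame of cradle above 0.286 m and angle between the x axis of rack_mid and the x axis of cradle, either way round below 0.03 rad), for 0.2 s.
2. both cheeks bear on the rack (contact force between each of cheek_left, cheek_right and rack above 45 N), for 0.2 s.
At the end, for the whole second after the job is handed in: The rack's rear wall is within 4 mm of the back fence and square to it (within 0.03 rad), each cheek presses on the rack with more than 45 N (and never more than 180 N), and everything is at rest (all of step 1 and all of step 2 and linear speed of rack below 0.01 m/s and angular speed of turnbuckle below 0.05 rad/s); the robot touches nothing.
It fails at once if the rack is overtightened: a cheek presses on it with more than 180 N (contact force between any of cheek_left, cheek_right and rack above 180 N).
It fails at once if the rack is shoved hard: more than 50 N from the fingers (contact force between the fingers and rack above 50 N).
It fails at once if a bystander is moved by more than 30 mm (distance of any of tumbler, jigger, brush, spoon, wine, sanitiser, steam_pan from where it was at the start of the episode above 0.03 m).
It also fails if it takes over 67 s, if anything falls off the work surface, if the arm or the gripper's body presses on something with over 40 N, if the wrist force passes 120 N, or if a joint passes its speed limit or range.

## Robot

A 7-joint arm with a two-finger parallel gripper is mounted at the origin on the work surface. World frame = base frame: x ahead of the robot, y to its left, z up, the work surface at z = 0. Lengths are in m, angles in rad, forces in N, time in s.
With the tool pointing down it reaches from about 0.4 to 0.85 m from the base axis. Payload 10.4 kg.
Tool frame: the origin (TCP) lies at the very end of the fingers, on their centre line; the grasp point (between the pads) lies 19 mm behind it; z points along the fingers, y is the line along which they close (so a half turn about z gives the same grasp; the last joint's range is limited). The gripper opens to 85 mm and grips with 20 to 120 N. Pads are 22 mm wide; open, the fingers measure 114 mm over their backs; the gripper's body (76 mm by 85 mm) begins 54 mm behind the grasp point. The pads swing forward as they close: fully open they stand 13 mm farther back than shut.
Start: joints at [1.119, 0.332, -0.065, 1.46, 0.022, 1.35, -0.088], TCP at [0.26, -0.568, 0.231] pointing down, gripper open.
Joint ranges: [-2.6, 2.6], [-0.5, 2.12], [-1.47, 1.34], [0.16, 2.42], [-1.27, 4.41], [0.06, 2.06], [-2.6, 2.6]. Speed limits (rad/s): [2.22, 2.22, 2.79, 2.79, 3.14, 3.14, 3.14].

## Interface

Orientations are given as a unit quaternion [x, y, z, w].
In Python, from cell import monitor, optics, job gives the robot as it stands.
- The arm moves only by the tool arm_command, never from a script. Its argument "targets" is a list of rows, each a list of 2 entries, a list of its own where there are three numbers: the shift along the tool's x, y, z in m, then the turn about the tool's z in degrees. In form: [[[x, y, z], spin], ...]. A call has 1 to 8 rows; each row is the pose to reach, as a shift and turn from the pose commanded when the call began, along the tool's axes at that moment; what a row does not reach only later rows make up. A row lasts 1/12 s, in which the tool goes at most 41.7 mm and 7.16 degrees, less where a joint would pass 70% of its speed; a pose out of reach is approached as far as the arm can. A call with a gripper value outside its range is refused whole. "grip" is the opening, from -1 (shut) to 1 (fully open), set as the call begins (left out, the last holds). The fingers move at their own pace and stop on an object; "squeeze" is the grip in N (left out, the last holds). Time passes only in rows, so rows that repeat a pose let the fingers close. It gives the time, the measured TCP pose, the force, the opening and the grip force at its end, in the units of the state.
- monitor.state(): the state, without advancing time (a new reading comes with each control period).
- optics.get_image(name): name is "scene" or "top" or "wrist"; returns the picture (384x512x3 uint8, blue, green, red); there is no depth.
- optics.camera_model(name): a dict with "mtx" (3x3 intrinsics, pixels), "rvec" (rotation vector, rad) and "tvec" (3), from world to camera coordinates, as OpenCV has them; the wrist camera has in their place "mount" (4x4, takes a point from camera to tool coordinates, whose origin is the TCP and whose axes are the flange's). Camera axes: x right, y down, z forward; pixel columns grow to the right and rows downward; lengths in m; the calibration is good to about 2 mm. The wrist camera is an equidistant fisheye: a pixel r from the principal point sees the ray r / f radians off the axis. A picture is of the moment at which its call begins: read the wrist's pose just before it. camera_model takes no time and is no camera call.
- job.close_job(): hands the job in; it is judged then, once.
Trained networks look in the newest picture that a camera, given by its name, has taken for a name from the list of things; names that differ only in an ending like _2 or _b are one class to them, and where a whole thing is asked for, a point or a joint stands for the part that bears it (a point fixed in the world has none). Each returns a list of dicts, best first, with "p" (0 to 1); they miss things now and then, are a little off and sometimes report something else, mostly with a low value. They report only what shows in the picture. A call takes as long as a camera call.
- optics.search_frame(camera, query): "position" ([x, y, z] in m, in the coordinates of the camera as it stood for that picture, good to about 4 mm: the middle of the surface that is visible of it).
- optics.silhouettes(camera, query): "pixels" (384x512 bool, what is visible of it).
- optics.tip_of(camera, query): "position" ([x, y, z] in m, in the coordinates of the camera as it stood for that picture, good to about 4 mm: a listed point, or the origin of a listed thing).
The state is a dict: "t": time; "q": joint angles; "joint_vel": joint speeds; "joint_torque": joint torques, N m; "tool_pos": TCP position; "eef_rot": TCP orientation; "force": force on the tool from outside, world axes, zero at the start; "ft_torque": the same for the moment, N m; "finger_gap": opening from 0.0 (shut) to 1.0 (fully open); "gripper_force": force on a finger pad.
Only numpy, scipy, OpenCV 4.12 (cv2) and the standard library are available. Lean on these libraries where they do the work, as an engineer would, in place of code of your own. Each camera call takes 0.05 s, during which the arm holds its last target. There are 200 camera calls.

## Working session

There is one attempt and no reset: what is moved stays moved. The work goes in short steps, Python scripts to look and compute and a tool call to move; the robot and the scene stay as the last step left them, time stands still between calls to the robot, and variables do not carry over. Pictures are saved under pics/ and viewed, at most 10 in all, crops included, and the job is handed in when it is done.

Besides the shell and the picture viewer there is one more tool, called after "Call:" as name(argument=value, ...) on one line, values as JSON. arm_command: Moves the arm, as the interface text tells. Its arguments: {"type":"object","properties":{"targets":{"type":"array"},"grip":{"type":"number"},"squeeze":{"type":"number"}},"required":["targets"]}

```bash
mkdir -p pics
cat > h.py <<'E'
import numpy as np, cv2
from scipy.spatial.transform import Rotation as R
from cell import monitor, optics, job
def w(cam,p):
    m=optics.camera_model(cam); r=cv2.Rodrigues(np.array(m["rvec"],float))[0]
    return r.T@(np.array(p)-np.array(m["tvec"]).ravel())
def tips(cam,q): return [(round(d["p"],2),np.round(w(cam,d["position"]),3).tolist()) for d in optics.tip_of(cam,q)]
E
python3 - <<'E'
from h import *
a=optics.get_image("scene");b=optics.get_image("top")
cv2.imwrite("pics/s.png",a);cv2.imwrite("pics/t.png",b)
for c in("top","scene"):
  for q in("cradle","screw_mid","grip_1","rack_mid"): print(c,q,tips(c,q))
for q in("tumbler","jigger","wine","sanitiser","steam_pan"): print(q,tips("top",q))
s=monitor.state();print(s["t"],s["tool_pos"],R.from_quat(s["eef_rot"]).as_matrix().round(3),s["force"])
E
```

```text
top cradle [(0.77, [0.475, 0.056, 0.002])]
top screw_mid [(0.91, [0.475, 0.057, 0.114])]
top grip_1 [(0.88, [0.536, 0.066, 0.091]), (0.62, [0.452, 0.058, 0.056]), (0.6, [0.418, 0.046, 0.136]), (0.56, [0.501, 0.06, 0.176]), (0.48, [0.507, 0.236, 0.002])]
top rack_mid [(0.56, [0.726, 0.089, 0.083])]
scene cradle [(0.83, [0.477, 0.061, -0.009]), (0.72, [0.541, 0.071, 0.088]), (0.65, [0.44, -0.556, 0.003]), (0.21, [0.379, -0.161, -0.003])]
scene screw_mid [(0.84, [0.481, 0.065, 0.115]), (0.3, [0.553, -0.093, -0.001])]
scene grip_1 [(0.93, [0.543, 0.068, 0.087]), (0.88, [0.501, 0.061, 0.17]), (0.63, [0.415, 0.054, 0.141]), (0.6, [0.452, 0.06, 0.046])]
scene rack_mid [(0.65, [0.729, 0.095, 0.082]), (0.52, [0.542, 0.068, 0.092])]
tumbler [(0.82, [0.553, -0.097, -0.001])]
jigger [(0.65, [0.509, 0.236, 0.002])]
wine [(0.8, [0.439, -0.555, -0.0])]
sanitiser [(0.84, [0.593, -0.547, -0.0])]
steam_pan [(0.74, [0.573, 0.58, 0.002]), (0.63, [0.437, -0.556, -0.002])]
0.75 [ 0.25985402 -0.56842678  0.23134563] [[ 0.909  0.416  0.   ]
 [ 0.416 -0.909 -0.   ]
 [ 0.     0.    -1.   ]] [ 0.77791598  0.15296277 -0.10473811]
```

View pics/t.png

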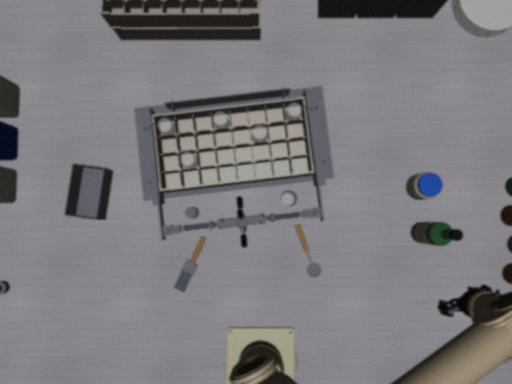

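View pics/s.png

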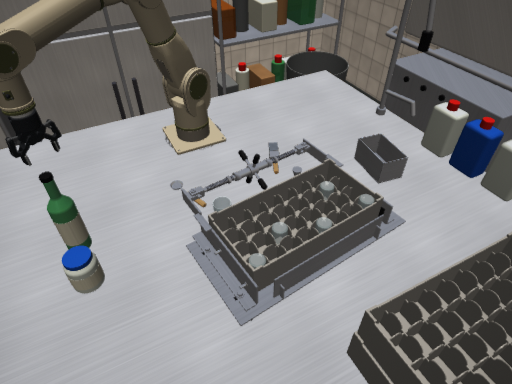

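Run:
```python
from h import *
# yaw of cradle: silhouettes in top
for q,z in(("rack",.13),("turnbuckle",.115),("cradle",.1)):
  d=optics.silhouettes("top",q)
  if d:
    m=d[0]["pixels"]; c=cv2.findContours(m.astype(np.uint8),0,1)[0]; c=max(c,key=cv2.contourArea)
    r=cv2.minAreaRect(c); P=cv2.boxPoints(r)
    M=optics.camera_model("top");K=np.array(M["mtx"]);Rm=cv2.Rodrigues(np.array(M["rvec"]))[0];C=-Rm.T@np.array(M["tvec"]).ravel()
    out=[]
    for u in P:
      v=Rm.T@np.linalg.inv(K)@[*u,1]; out.append((C+v*(z-C[2])/v[2])[:2].round(3).tolist())
    print(q,d[0]["p"],P.round(0).tolist(),out)
```

```text
rack 0.95 [[150.0, 114.0], [304.0, 96.0], [314.0, 176.0], [160.0, 194.0]] [[0.823, 0.358], [0.883, -0.145], [0.623, -0.174], [0.564, 0.324]]
turnbuckle 0.88 [[215.0, 225.0], [239.0, 195.0], [268.0, 219.0], [243.0, 248.0]] [[0.464, 0.146], [0.56, 0.068], [0.484, -0.025], [0.389, 0.053]]
cradle 0.85 [[132.0, 106.0], [323.0, 83.0], [341.0, 233.0], [150.0, 256.0]] [[0.859, 0.427], [0.936, -0.209], [0.436, -0.264], [0.361, 0.359]]
```

The top view shows the rack at pixels (150–314, 96–194), yawed about 0.12 rad with the cradle, and the turnbuckle hub at (243, 221). In the scene view the tumbler and jigger stand right and left of the hub, and the arms are well clear of them. The rack is about 37 mm short of home. I'll straddle the arm plane with open fingers and push the rack squarely with both.

Call:
arm_command(targets=[[[0.031, -0.025, -0.01], 5], [[0.062, -0.05, -0.02], 10], [[0.093, -0.075, -0.03], 15], [[0.124, -0.1, -0.04], 17.7], [[0.155, -0.125, -0.04], 17.7], [[0.186, -0.15, -0.04], 17.7], [[0.217, -0.175, -0.04], 17.7], [[0.248, -0.2, -0.04], 17.7]], grip=1)

```text
t: 1.57
tool_pos: [0.4028, -0.2816, 0.2717]
eef_rot: [0.998, 0.06, 0.0, 0.0]
force: [0.6, -0.4, 0.9]
finger_gap: 0.996
gripper_force: 0.0
```

```bash
cat >> h.py <<'E'
O=np.array([.477,.059,0]);A=R.from_euler("z",.119).as_matrix()
def go(x,y,z):
    "shift in tool axes to a cradle-frame point"
    s=monitor.state();T=R.from_quat(s["eef_rot"]).as_matrix();p=np.array(s["tool_pos"])
    print("t",round(s["t"],2),"cradle",(A.T@(p-O)).round(4),"shift",(T.T@(O+A@[x,y,z]-p)).round(4),"dist",np.linalg.norm(O+A@[x,y,z]-p).round(3),
     "spin",np.degrees((A.T@T)[1,0]).round(2),"F",(A.T@s["force"]).round(2),"q",np.round(s["q"],2))
E
python3 -c "
from h import *
go(.1,0,.25)"
```

```text
t 1.57 cradle [-0.1142 -0.3294  0.2717] shift [ 0.2144 -0.3292  0.0215] dist 0.393 spin 0.04 F [ 0.54 -0.49  0.94] q [ 0.78  0.03 -0.27  1.73  0.01  1.38 -0.94]
```

Call:
arm_command(targets=[[[0.021, -0.033, 0], 0], [[0.042, -0.066, 0], 0], [[0.063, -0.099, 0], 0], [[0.084, -0.132, 0], 0], [[0.105, -0.165, 0], 0], [[0.126, -0.198, 0], 0], [[0.147, -0.231, 0], 0], [[0.168, -0.264, 0], 0]])

```text
t: 2.23
tool_pos: [0.538, 0.0006, 0.2716]
eef_rot: [0.998, 0.06, 0.0, 0.0]
force: [0.8, -1.3, 0.8]
finger_gap: 1.002
gripper_force: 0.0
```

Call:
arm_command(targets=[[[0.023, -0.033, 0], 0], [[0.046, -0.065, 0.01], 0], [[0.046, -0.065, 0.02], 0], [[0.046, -0.065, 0.02], 0], [[0.046, -0.065, 0.02], 0]])

```text
t: 2.65
tool_pos: [0.5751, 0.0683, 0.2508]
eef_rot: [0.998, 0.06, -0.001, 0.0]
force: [-0.1, -0.9, 0.0]
finger_gap: 0.998
gripper_force: 0.0
```

```bash
python3 -c "
from h import *
cv2.imwrite('pics/w.png',optics.get_image('wrist'));optics.get_image('scene')
go(.1,0,.08)
for q in('screw_mid','grip_1','rack_mid'):
  print(q,[(p,(A.T@(np.array(x)-O)).round(3)) for p,x in tips('scene',q)])
M=optics.camera_model('wrist');m=np.array(M['mount']);s=monitor.state();T=R.from_quat(s['eef_rot']).as_matrix()
for q in('screw_mid','grip_1','rack_mid'):
  for d in optics.tip_of('wrist',q):
    p=T@(m@[*d['position'],1])[:3]+s['tool_pos']; print(q,d['p'],(A.T@(p-O)).round(3))
"
```

```text
t 2.75 cradle [ 0.0988 -0.0034  0.252 ] shift [ 0.0011 -0.0036  0.172 ] dist 0.172 spin -0.07 F [-0.04  0.3   0.3 ] q [ 0.3   0.28 -0.6   1.53  0.16  1.38 -1.76]
screw_mid [(0.88, array([0.001, 0.001, 0.11 ])), (0.44, array([0.254, 0.006, 0.082]))]
grip_1 [(0.74, array([ 0.024, -0.002,  0.175])), (0.74, array([-0.027,  0.001,  0.049])), (0.65, array([0.064, 0.005, 0.088]))]
rack_mid [(0.96, array([0.255, 0.009, 0.078]))]
screw_mid 0.59 [ 0.003 -0.001  0.118]
screw_mid 0.42 [0.006 0.001 0.12 ]
grip_1 0.79 [-0.063  0.009  0.141]
grip_1 0.75 [ 0.066 -0.001  0.095]
grip_1 0.67 [0.021 0.006 0.176]
rack_mid 0.56 [ 0.255 -0.001  0.084]
```

View pics/w.png

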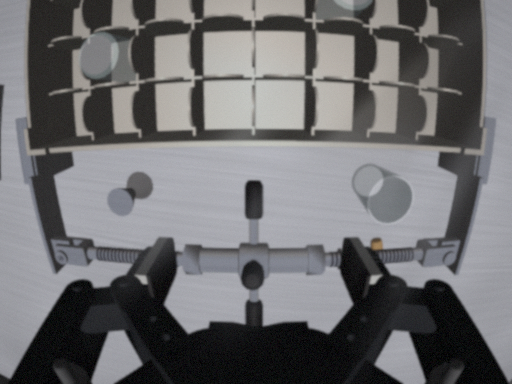

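The wrist view shows the arm plane at column 253, centred between the open fingers at columns 150 and 355. The rack front rim is ahead, at row 150. I'll descend.

Call:
arm_command(targets=[[[0.002, -0.003, 0.04], 0], [[0.002, -0.003, 0.08], 0], [[0.002, -0.003, 0.12], 0], [[0.002, -0.003, 0.15], 0], [[0.002, -0.003, 0.172], 0], [[0.002, -0.003, 0.172], 0], [[0.005, -0.003, 0.172], 0], [[0.01, -0.003, 0.172], 0]])

```text
t: 3.72
tool_pos: [0.5861, 0.0731, 0.0813]
eef_rot: [0.998, 0.06, 0.001, 0.0]
force: [-0.3, 0.7, 0.5]
finger_gap: 1.001
gripper_force: 0.0
```

Call:
arm_command(targets=[[[0.004, 0, 0], 0], [[0.008, 0, 0], 0], [[0.012, 0, 0], 0], [[0.016, 0, 0], 0]])

```text
t: 4.05
tool_pos: [0.5997, 0.0748, 0.0802]
eef_rot: [0.998, 0.06, -0.002, 0.001]
force: [-13.0, -1.2, 9.0]
finger_gap: 1.0
gripper_force: 7.0
```

Call:
arm_command(targets=[[[0.003, 0, 0], 0], [[0.006, 0, 0], 0], [[0.009, 0, 0], 0], [[0.012, 0, 0], 0], [[0.015, 0, 0], 0], [[0.018, 0, 0], 0]])

```text
t: 4.55
tool_pos: [0.6175, 0.0771, 0.0802]
eef_rot: [0.998, 0.06, -0.002, 0.0]
force: [-12.2, -1.1, 8.0]
finger_gap: 0.998
gripper_force: 6.5
```

```bash
python3 -c "
from h import *
optics.get_image('top');go(.165,0,.08)
for q in('rack_mid',):
  print(q,[(p,(A.T@(np.array(x)-O)).round(3)) for p,x in tips('top',q)])
"
```

```text
t 4.6 cradle [0.1423 0.0013 0.0801] shift [0.0227 0.0013 0.0001] dist 0.023 spin 0.07 F [-10.43  -0.31   7.27] q [ 0.22  0.51 -0.55  1.61  0.29  1.11 -1.85]
rack_mid [(0.69, array([ 0.272, -0.   ,  0.085]))]
```

Call:
arm_command(targets=[[[0.0025, 0, 0], 0], [[0.005, 0, 0], 0], [[0.0075, 0, 0], 0], [[0.009, 0, 0], 0], [[0.0105, 0, 0], 0], [[0.012, 0, 0], 0]])

```text
t: 5.15
tool_pos: [0.6294, 0.0786, 0.0801]
eef_rot: [0.998, 0.06, -0.002, 0.0]
force: [-12.6, -2.8, 7.6]
finger_gap: 0.999
gripper_force: 6.5
```

Call:
arm_command(targets=[[[0.0012, 0, 0], 0], [[0.0024, 0, 0], 0], [[0.0036, 0, 0], 0]])

```text
t: 5.4
tool_pos: [0.6313, 0.0789, 0.0801]
eef_rot: [0.998, 0.06, -0.003, 0.001]
force: [-28.4, -3.5, 18.3]
finger_gap: 0.995
gripper_force: 14.1
```

Call:
arm_command(targets=[[[0.0012, 0, 0], 0], [[0.0024, 0, 0], 0]])

```text
t: 5.57
tool_pos: [0.6313, 0.079, 0.0801]
eef_rot: [0.998, 0.06, -0.006, 0.001]
force: [-44.4, -5.8, 30.0]
finger_gap: 1.0
gripper_force: 22.4
```

Call:
arm_command(targets=[[[-0.004, 0, 0], 0], [[-0.015, 0, 0], 0], [[-0.03, 0, 0], 0], [[-0.032, 0, 0], 0]])

```text
t: 5.9
tool_pos: [0.604, 0.0753, 0.0801]
eef_rot: [0.998, 0.06, 0.0, 0.0]
force: [-0.1, -0.3, -0.4]
finger_gap: 1.004
gripper_force: 0.0
```

```bash
python3 -c "
from h import *
optics.get_image('top');b=optics.get_image('scene');go(.115,0,.08)
for c in ('top','scene'):
 for q in('rack_mid','cradle'):
  print(q,[(p,(A.T@(np.array(x)-O)).round(3)) for p,x in tips(c,q)])
cv2.imwrite('pics/s2.png',cv2.resize(b[130:310,160:420],None,fx=3,fy=3))
"
```

```text
t 6.0 cradle [0.1294 0.0008 0.0802] shift [-0.0144  0.0008  0.0002] dist 0.014 spin 0.04 F [ 0.05 -0.1  -1.07] q [ 0.24  0.48 -0.55  1.65  0.28  1.09 -1.85]
rack_mid [(0.61, array([0.285, 0.002, 0.083]))]
cradle [(0.64, array([0.   , 0.001, 0.   ]))]
rack_mid [(0.67, array([0.293, 0.002, 0.084])), (0.61, array([-0.109, -0.606,  0.003])), (0.46, array([0.001, 0.002, 0.114]))]
cradle [(0.81, array([-0.002,  0.002, -0.005]))]
```

View pics/s2.png

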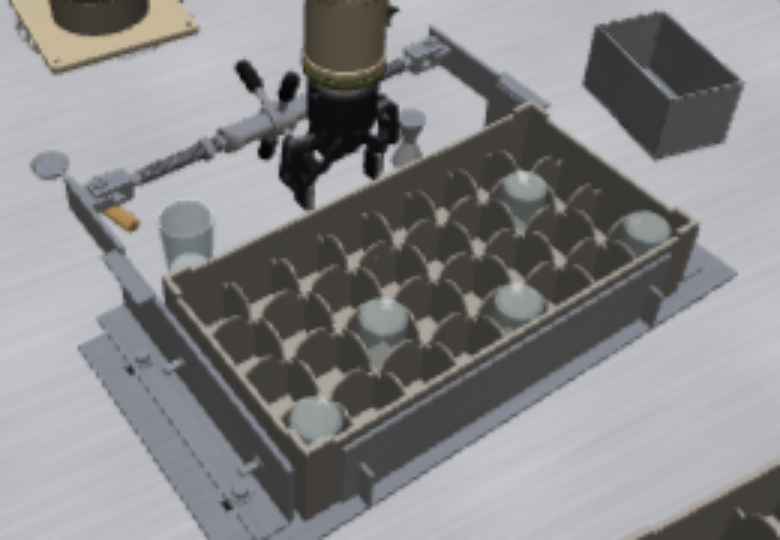

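Both cameras put the rack home, flush along the back fence. Next I'll lift, close the fingers and go behind the upper arm, which leans about 21° forward.

Call:
arm_command(targets=[[[-0.01, 0, -0.035], 0], [[-0.01, 0, -0.07], 0], [[-0.01, 0, -0.11], 0], [[-0.01, 0, -0.15], 0], [[-0.045, 0, -0.152], 0], [[-0.08, 0, -0.152], 0], [[-0.115, 0, -0.152], 0], [[-0.146, 0, -0.152], 0]], grip=-1)

```text
t: 6.87
tool_pos: [0.4585, 0.058, 0.2313]
eef_rot: [0.998, 0.06, 0.0, -0.0]
force: [-0.6, -1.2, 0.6]
finger_gap: -0.002
gripper_force: 0.0
```

```bash
cat >> h.py <<'E'
def arm(th,adv=0):
    "tip pose (cradle) touching arm at th deg; contact point rel. axis"
    t=np.radians(th);r=.072 if th>0 else .088
    x=r*np.sin(t)-.01*np.cos(t); return np.array([x-.0105+adv,0,.115+.072*np.cos(t)+.01*np.sin(t)])
def ang():
    "angle & torque from the measured pose in contact"
    from scipy.optimize import brentq
    s=monitor.state();p=A.T@(np.array(s["tool_pos"])-O);F=-(A.T@s["force"]);f=p[0]+.0105;zt=p[2]-.115
    g=lambda t:np.sin(t)*zt-f*np.cos(t)-.01   # tip on the sleeve's back line
    t1=brentq(lambda t:f*np.cos(t)-np.sin(t)*zt+.01,-1.5,1.5)
    t2=brentq(lambda t:.088*np.sin(t)-.01*np.cos(t)-f,-1.5,1.5)
    th=t1 if t1>0 else t2; z=zt if t1>0 else .088*np.cos(t2)+.01*np.sin(t2)
    print("t",round(s["t"],2),"p",p.round(4),"F",F.round(1),"th",np.degrees(th).round(1),"T",(z*F[0]-f*F[2]).round(3),"ftT",(A.T@s["ft_torque"]).round(2))
    return np.degrees(th)
def plan(*ths,adv=0):
    s=monitor.state();T=R.from_quat(s["eef_rot"]).as_matrix()
    for h in ths: print(h,(T.T@(O+A@arm(h,adv)-s["tool_pos"])).round(4))
E
python3 -c "
from h import *
go(-.012,0,.186)
plan(21,25,30,35,40,45,50,55,60)"
```

```text
t 6.87 cradle [-0.0185  0.0012  0.2313] shift [0.0064 0.0012 0.0453] dist 0.046 spin 0.06 F [-0.75 -1.12  0.56] q [ 0.4   0.   -0.62  1.84  0.    1.3  -1.67]
21 [0.0244 0.0012 0.0455]
25 [0.0293 0.0012 0.0469]
30 [0.0353 0.0012 0.049 ]
35 [0.0411 0.0012 0.0516]
40 [0.0466 0.0012 0.0548]
45 [0.0518 0.0012 0.0584]
50 [0.0567 0.0013 0.0624]
55 [0.0612 0.0013 0.0669]
60 [0.0653 0.0013 0.0717]
```

Call:
arm_command(targets=[[[0.003, 0.001, 0.025], 0], [[0.006, 0.001, 0.0455], 0], [[0.012, 0.001, 0.0455], 0], [[0.018, 0.001, 0.0455], 0], [[0.0244, 0.001, 0.0455], 0], [[0.0293, 0.001, 0.047], 0], [[0.0323, 0.001, 0.048], 0], [[0.0353, 0.001, 0.049], 0]])

```text
t: 7.53
tool_pos: [0.4959, 0.0615, 0.1834]
eef_rot: [0.998, 0.06, -0.0, -0.0]
force: [-6.3, -1.0, 7.0]
finger_gap: -0.005
gripper_force: 4.3
```

```bash
python3 -c "
from h import *
ang();plan(30,35,40,45,50,55,60)"
```

```text
t 7.53 p [0.019  0.0003 0.1834] F [ 6.3  0.2 -7. ] th 31.1 T 0.64 ftT [0.07 1.31 0.02]
30 [-0.0022  0.0002  0.001 ]
35 [0.0036 0.0003 0.0037]
40 [0.0091 0.0003 0.0068]
45 [0.0143 0.0003 0.0104]
50 [0.0192 0.0003 0.0144]
55 [0.0237 0.0003 0.0189]
60 [0.0278 0.0003 0.0237]
```

The torque reads 0.64 N m, which matches the steady turning load, so the contact model holds. I'll push on to 60°.

Call:
arm_command(targets=[[[0.0036, 0, 0.0037], 0], [[0.0064, 0, 0.0052], 0], [[0.0091, 0, 0.0068], 0], [[0.0117, 0, 0.0086], 0], [[0.0143, 0, 0.0104], 0], [[0.0168, 0, 0.0124], 0], [[0.0192, 0, 0.0144], 0], [[0.0215, 0, 0.0166], 0]])

```text
t: 8.2
tool_pos: [0.5181, 0.0644, 0.1675]
eef_rot: [0.998, 0.06, 0.001, -0.0]
force: [-3.4, 0.8, 9.7]
finger_gap: -0.001
gripper_force: 4.5
```

```bash
python3 -c "
from h import *
ang();plan(50,55,57.5,60,62.5,65)"
```

```text
t 8.2 p [0.0415 0.0005 0.1675] F [ 3.2 -1.2 -9.7] th 52.5 T 0.675 ftT [0.07 0.62 0.03]
50 [-0.0033  0.0005 -0.0015]
55 [0.0012 0.0005 0.003 ]
57.5 [0.0033 0.0005 0.0054]
60 [0.0053 0.0005 0.0078]
62.5 [0.0072 0.0005 0.0104]
65 [0.009  0.0005 0.013 ]
```

Call:
arm_command(targets=[[[0.0012, 0, 0.003], 0], [[0.0033, 0, 0.0054], 0], [[0.0053, 0, 0.0078], 0], [[0.0072, 0, 0.0104], 0], [[0.0072, 0, 0.0104], 0], [[0.002, 0, -0.02], 0], [[0, 0, -0.055], 0], [[-0.03, 0, -0.08], 0]])

```text
t: 8.87
tool_pos: [0.4899, 0.0608, 0.2486]
eef_rot: [0.998, 0.06, 0.001, -0.001]
force: [-0.6, -1.1, 0.7]
finger_gap: -0.001
gripper_force: 0.0
```

Call:
arm_command(targets=[[[-0.04, 0, 0], 0], [[-0.08, 0, 0], 0], [[-0.088, 0, 0], 0], [[-0.088, 0, 0.03], 0], [[-0.088, 0, 0.05], 0], [[-0.088, 0, 0.05], 0]])

```text
t: 9.37
tool_pos: [0.3983, 0.0495, 0.1936]
eef_rot: [0.998, 0.06, -0.002, -0.0]
force: [0.4, 0.4, -0.1]
finger_gap: 0.004
gripper_force: 0.0
```

```bash
python3 -c "
from h import *
optics.get_image('scene')
print([(p,(A.T@(np.array(x)-O)).round(3)) for p,x in tips('scene','grip_1')])
go(-.075,0,.174)
plan(-27.5,-25,-20,-15,-10,-5,0,5)"
```

```text
[(0.81, array([-0.058,  0.003,  0.075])), (0.79, array([-0.031,  0.003,  0.171])), (0.72, array([ 0.057, -0.001,  0.145])), (0.72, array([0.032, 0.002, 0.055]))]
t 9.47 cradle [-0.0777  0.0002  0.1966] shift [0.0027 0.0002 0.0226] dist 0.023 spin 0.09 F [ 0.21  0.42 -0.03] q [ 0.43 -0.13 -0.61  2.02 -0.08  1.23 -1.6 ]
-27.5 [0.0177 0.0002 0.0223]
-25 [0.0209 0.0002 0.0205]
-20 [0.0277 0.0003 0.0173]
-15 [0.0348 0.0003 0.0146]
-10 [0.0421 0.0003 0.0124]
-5 [0.0496 0.0003 0.0107]
0 [0.0572 0.0003 0.0096]
5 [0.0635 0.0003 0.009 ]
```

The arms are where expected, with the next one at about −28°.

Call:
arm_command(targets=[[[0.003, 0, 0.022], 0], [[0.01, 0, 0.022], 0], [[0.0177, 0, 0.0223], 0], [[0.0209, 0, 0.0205], 0], [[0.0243, 0, 0.019], 0], [[0.0277, 0, 0.0173], 0], [[0.0312, 0, 0.016], 0], [[0.0348, 0, 0.0146], 0]])

```text
t: 10.13
tool_pos: [0.4335, 0.0539, 0.1826]
eef_rot: [0.998, 0.06, -0.001, 0.0]
force: [-11.1, -0.5, 6.9]
finger_gap: -0.003
gripper_force: 5.5
```

```bash
python3 -c "
from h import *
ang();plan(-15,-10,-5,0,5)"
```

```text
t 10.13 p [-4.380e-02  1.000e-04  1.826e-01] F [11.1 -0.8 -6.9] th -15.6 T 0.678 ftT [0.21 2.22 0.02]
-15 [0.0009 0.0001 0.0006]
-10 [ 0.0082  0.0001 -0.0016]
-5 [ 0.0156  0.0001 -0.0033]
0 [ 0.0233  0.0001 -0.0045]
5 [ 0.0296  0.0002 -0.0051]
```

Call:
arm_command(targets=[[[0.0026, 0, 0], 0], [[0.005, 0, -0.001], 0], [[0.0075, 0, -0.0015], 0], [[0.01, 0, -0.002], 0], [[0.0125, 0, -0.0025], 0]])

```text
t: 10.55
tool_pos: [0.4463, 0.0556, 0.1851]
eef_rot: [0.998, 0.06, -0.001, -0.0]
force: [-7.7, 0.6, 5.4]
finger_gap: 0.004
gripper_force: 4.3
```

```bash
python3 -c "
from h import *
ang();plan(-5,0,5)"
```

```text
t 10.55 p [-0.0309  0.0003  0.1851] F [ 7.6 -1.5 -5.4] th -6.8 T 0.544 ftT [0.24 1.72 0.07]
-5 [ 0.0028  0.0003 -0.0007]
0 [ 0.0104  0.0003 -0.0019]
5 [ 0.0167  0.0003 -0.0025]
```

Call:
arm_command(targets=[[[0.0026, 0, -0.0005], 0], [[0.005, 0, -0.001], 0], [[0.0075, 0, -0.0015], 0], [[0.01, 0, -0.0018], 0], [[0.012, 0, -0.002], 0]])

```text
t: 10.97
tool_pos: [0.4584, 0.0571, 0.1872]
eef_rot: [0.998, 0.06, -0.001, -0.0]
force: [-9.1, 0.4, 5.4]
finger_gap: -0.0
gripper_force: 4.1
```

```bash
python3 -c "
from h import *
ang();plan(0,5,10,15)"
```

```text
t 10.97 p [-0.0187  0.0003  0.1872] F [ 9.  -1.5 -5.4] th 1.5 T 0.602 ftT [0.32 1.73 0.08]
0 [-0.0018  0.0003  0.0002]
5 [ 0.0045  0.0003 -0.0004]
10 [ 0.0108  0.0003 -0.0005]
15 [0.0171 0.0004 0.    ]
```

Call:
arm_command(targets=[[[0.0022, 0, 0], 0], [[0.0044, 0, 0], 0], [[0.0066, 0, -0.0005], 0], [[0.0088, 0, -0.0005], 0], [[0.0105, 0, -0.0005], 0]])

```text
t: 11.38
tool_pos: [0.4687, 0.0583, 0.1875]
eef_rot: [0.998, 0.06, -0.001, -0.0]
force: [-8.6, -0.7, 5.0]
finger_gap: 0.004
gripper_force: 4.2
```

```bash
python3 -c "
from h import *
ang();plan(10,15,20)"
```

```text
t 11.38 p [-0.0084  0.0003  0.1875] F [ 8.6 -0.3 -5. ] th 9.6 T 0.633 ftT [0.35 1.72 0.02]
10 [ 0.0005  0.0003 -0.0002]
15 [0.0068 0.0003 0.0003]
20 [0.0131 0.0004 0.0014]
```

Call:
arm_command(targets=[[[0.0022, 0, 0], 0], [[0.0044, 0, 0], 0], [[0.0066, 0, 0.0003], 0], [[0.0088, 0, 0.0006], 0], [[0.0107, 0, 0.001], 0]])

```text
t: 11.8
tool_pos: [0.4795, 0.0596, 0.1867]
eef_rot: [0.998, 0.06, -0.001, -0.0]
force: [-7.5, -0.1, 5.1]
finger_gap: 0.004
gripper_force: 4.3
```

```bash
python3 -c "
from h import *
ang();plan(20,25,30)"
```

```text
t 11.8 p [0.0026 0.0003 0.1867] F [ 7.4 -0.8 -5.1] th 18.3 T 0.598 ftT [0.31 1.55 0.05]
20 [0.0021 0.0003 0.0006]
25 [0.0083 0.0003 0.0022]
30 [0.0142 0.0003 0.0043]
```

Call:
arm_command(targets=[[[0.0022, 0, 0.0006], 0], [[0.0044, 0, 0.001], 0], [[0.0066, 0, 0.0017], 0], [[0.0085, 0, 0.0023], 0], [[0.0108, 0, 0.003], 0]])

```text
t: 12.22
tool_pos: [0.4906, 0.0609, 0.1839]
eef_rot: [0.998, 0.06, -0.0, -0.0]
force: [-7.1, 1.4, 7.1]
finger_gap: -0.001
gripper_force: 4.4
```

```bash
python3 -c "
from h import *
ang();plan(25,30,35,40)"
```

```text
t 12.22 p [0.0137 0.0003 0.1839] F [ 6.9 -2.2 -7.1] th 27.2 T 0.644 ftT [ 0.29  1.38 -0.01]
25 [-0.0028  0.0003 -0.0005]
30 [0.0031 0.0003 0.0016]
35 [0.0089 0.0003 0.0042]
40 [0.0144 0.0003 0.0074]
```

Call:
arm_command(targets=[[[0.0022, 0, 0.0012], 0], [[0.0045, 0, 0.0022], 0], [[0.0067, 0, 0.0032], 0], [[0.0089, 0, 0.0042], 0], [[0.0105, 0, 0.0051], 0]])

```text
t: 12.63
tool_pos: [0.5018, 0.0623, 0.1793]
eef_rot: [0.998, 0.06, 0.001, -0.0]
force: [-5.1, 0.7, 8.9]
finger_gap: -0.0
gripper_force: 4.5
```

```bash
python3 -c "
from h import *
ang();plan(35,40,45,50)"
```

```text
t 12.63 p [0.025  0.0003 0.1793] F [ 4.9 -1.3 -8.9] th 36.7 T 0.634 ftT [0.26 0.95 0.01]
35 [-0.0024  0.0003 -0.0004]
40 [0.0031 0.0003 0.0028]
45 [0.0083 0.0003 0.0064]
50 [0.0132 0.0003 0.0104]
```

Call:
arm_command(targets=[[[0.0016, 0, 0.0015], 0], [[0.0037, 0, 0.0032], 0], [[0.006, 0, 0.0048], 0], [[0.0083, 0, 0.0064], 0], [[0.0095, 0, 0.0074], 0]])

```text
t: 13.05
tool_pos: [0.512, 0.0635, 0.1723]
eef_rot: [0.998, 0.06, 0.002, -0.0]
force: [-2.5, 1.7, 10.5]
finger_gap: -0.003
gripper_force: 4.7
```

```bash
python3 -c "
from h import *
ang();plan(45,50,55,60)"
```

```text
t 13.05 p [0.0353 0.0003 0.1723] F [  2.3  -1.9 -10.5] th 46.4 T 0.613 ftT [0.26 0.49 0.04]
45 [-0.0019  0.0003 -0.0006]
50 [0.0029 0.0003 0.0034]
55 [0.0074 0.0003 0.0079]
60 [0.0115 0.0003 0.0127]
```

Call:
arm_command(targets=[[[0.0015, 0, 0.0015], 0], [[0.0029, 0, 0.0034], 0], [[0.0052, 0, 0.0056], 0], [[0.0074, 0, 0.0079], 0]])

```text
t: 13.38
tool_pos: [0.5198, 0.0644, 0.1648]
eef_rot: [0.998, 0.06, 0.002, -0.0]
force: [-1.8, 1.3, 10.7]
finger_gap: -0.003
gripper_force: 4.7
```

```bash
python3 -c "
from h import *
ang();plan(55,60,62.5)"
```

```text
t 13.38 p [0.0431 0.0003 0.1648] F [  1.6  -1.5 -10.7] th 55.0 T 0.653 ftT [ 0.23  0.19 -0.02]
55 [-0.0004  0.0003  0.0003]
60 [0.0037 0.0003 0.0052]
62.5 [0.0056 0.0003 0.0077]
```

Call:
arm_command(targets=[[[0.0019, 0, 0.0027], 0], [[0.0037, 0, 0.0052], 0], [[0.0037, 0, 0.0052], 0], [[0, 0, -0.02], 0], [[-0.001, 0, -0.055], 0], [[-0.03, 0, -0.083], 0], [[-0.06, 0, -0.083], 0], [[-0.09, 0, -0.083], 0]])

```text
t: 14.05
tool_pos: [0.4288, 0.0537, 0.2478]
eef_rot: [0.998, 0.06, 0.002, -0.0]
force: [0.5, -1.8, 0.3]
finger_gap: 0.004
gripper_force: 0.0
```

Call:
arm_command(targets=[[[-0.032, 0, 0], 0], [[-0.032, 0, 0.03], 0], [[-0.032, 0, 0.06], 0], [[-0.032, 0, 0.075], 0], [[-0.032, 0, 0.075], 0]])

```text
t: 14.47
tool_pos: [0.3954, 0.0492, 0.1687]
eef_rot: [0.998, 0.06, -0.001, -0.0]
force: [-0.1, 0.4, 0.5]
finger_gap: 0.0
gripper_force: 0.0
```

```bash
python3 -c "
from h import *
optics.get_image('scene')
print([(p,(A.T@(np.array(x)-O)).round(3)) for p,x in tips('scene','grip_1')])
go(-.079,0,.173)
plan(-30,-25,-20,-15)"
```

```text
[(0.85, array([0.034, 0.001, 0.053])), (0.79, array([-0.054,  0.002,  0.08 ])), (0.66, array([-0.035,  0.001,  0.169])), (0.63, array([0.057, 0.003, 0.149]))]
t 14.57 cradle [-8.060e-02  1.000e-04  1.712e-01] shift [ 0.0016  0.0001 -0.0018] dist 0.002 spin 0.07 F [ 0.92  0.   -0.22] q [ 0.45 -0.11 -0.63  2.06 -0.07  1.17 -1.61]
-30 [ 0.0174  0.0001 -0.0012]
-25 [ 0.0238  0.0002 -0.0048]
-20 [ 0.0306  0.0002 -0.008 ]
-15 [ 0.0377  0.0002 -0.0108]
```

Arm at about −30°, total 2.25 rad so far.

Call:
arm_command(targets=[[[0.008, 0, -0.001], 0], [[0.0174, 0, -0.001], 0], [[0.0206, 0, -0.003], 0], [[0.0238, 0, -0.005], 0], [[0.0265, 0, -0.006], 0]])

```text
t: 14.98
tool_pos: [0.422, 0.0525, 0.1766]
eef_rot: [0.998, 0.06, -0.002, 0.0]
force: [-12.7, -0.6, 5.8]
finger_gap: 0.001
gripper_force: 6.5
```

```bash
python3 -c "
from h import *
ang();plan(-20,-15,-10)"
```

```text
t 14.98 p [-5.540e-02  1.000e-04  1.766e-01] F [12.7 -0.9 -5.8] th -24.0 T 0.705 ftT [0.22 2.65 0.05]
-20 [ 0.0054  0.0001 -0.0026]
-15 [ 0.0125  0.0001 -0.0054]
-10 [ 0.0198  0.0001 -0.0076]
```

Call:
arm_command(targets=[[[0.0027, 0, -0.0013], 0], [[0.0054, 0, -0.0026], 0], [[0.0077, 0, -0.0036], 0], [[0.01, 0, -0.0045], 0]])

```text
t: 15.32
tool_pos: [0.4314, 0.0537, 0.1816]
eef_rot: [0.998, 0.06, -0.002, 0.0]
force: [-17.0, -0.7, 12.6]
finger_gap: 0.001
gripper_force: 8.6
```

```bash
python3 -c "
from h import *
ang();plan(-15,-10,-5)"
```

```text
t 15.32 p [-4.590e-02  1.000e-04  1.816e-01] F [ 17.   -1.4 -12.6] th -17.1 T 0.933 ftT [0.27 3.44 0.03]
-15 [ 0.0029  0.0001 -0.0004]
-10 [ 0.0102  0.0002 -0.0026]
-5 [ 0.0177  0.0002 -0.0044]
```

It has stiffened: about 0.3 above the steady torque. A tiny creep will confirm it.

Call:
arm_command(targets=[[[0.0004, 0, -0.0001], 0], [[0.0007, 0, -0.0002], 0]])

```text
t: 15.48
tool_pos: [0.4321, 0.0538, 0.1816]
eef_rot: [0.998, 0.06, -0.002, 0.0]
force: [-16.3, -0.7, 9.9]
finger_gap: 0.001
gripper_force: 8.1
```

```bash
python3 -c "
from h import *
import time
for i in range(4): optics.get_image('top');ang()"
```

```text
t 15.53 p [-0.0452  0.0002  0.1816] F [15.9 -0.7 -9.8] th -16.6 T 0.957 ftT [0.26 3.12 0.04]
t 15.58 p [-0.0452  0.0002  0.1816] F [ 14.9  -1.3 -10.4] th -16.6 T 0.856 ftT [0.25 3.04 0.08]
t 15.63 p [-0.0452  0.0002  0.1817] F [15.1 -1.6 -9.3] th -16.6 T 0.906 ftT [0.32 3.03 0.07]
t 15.68 p [-0.0452  0.0002  0.1816] F [14.8  0.1 -9.9] th -16.6 T 0.861 ftT [0.29 3.07 0.06]
```

Excess is about 0.25. A little more, about 2°.

Call:
arm_command(targets=[[[0.0012, 0, -0.0005], 0], [[0.0025, 0, -0.001], 0]])

```text
t: 15.85
tool_pos: [0.4343, 0.0541, 0.1826]
eef_rot: [0.998, 0.06, -0.002, 0.0]
force: [-17.1, -1.2, 12.0]
finger_gap: -0.001
gripper_force: 8.5
```

```bash
python3 -c "
from h import *
ang()
for i in range(2): optics.get_image('top');ang()"
```

```text
t 15.85 p [-0.0429  0.0002  0.1826] F [ 17.1  -0.9 -12. ] th -15.0 T 1.017 ftT [0.34 3.44 0.02]
t 15.9 p [-0.0427  0.0002  0.1827] F [ 16.6  -1.8 -11.4] th -14.8 T 0.999 ftT [0.27 3.26 0.03]
t 15.95 p [-0.0428  0.0002  0.1827] F [ 15.4  -1.1 -10.9] th -14.9 T 0.924 ftT [0.34 3.19 0.04]
```

The excess is now about 0.35, which is inside the window. I'll release and back away.

Call:
arm_command(targets=[[[-0.004, 0, 0], 0], [[-0.02, 0, 0], 0], [[-0.045, 0, 0], 0], [[-0.06, 0, -0.02], 0], [[-0.06, 0, -0.05], 0], [[-0.06, 0, -0.08], 0], [[-0.06, 0, -0.08], 0], [[-0.06, 0, -0.08], 0]])

```text
t: 16.62
tool_pos: [0.3777, 0.0471, 0.2642]
eef_rot: [0.998, 0.06, 0.003, 0.0]
force: [0.0, -0.6, -0.8]
finger_gap: 0.001
gripper_force: 0.0
```

```bash
python3 -c "
from h import *
optics.get_image('top');b=optics.get_image('scene');go(-.1,0,.26)
for c in('top','scene'):
 for q in('rack_mid','grip_1'): print(c,q,[(p,(A.T@(np.array(x)-O)).round(3)) for p,x in tips(c,q)])
for q in('tumbler','jigger'): print(q,tips('top',q))
cv2.imwrite('pics/s3.png',cv2.resize(b[130:310,160:420],None,fx=3,fy=3))"
```

```text
t 16.72 cradle [-1.014e-01 -1.000e-04  2.617e-01] shift [ 0.0014 -0.0001  0.0017] dist 0.002 spin 0.06 F [ 0.31  0.37 -0.35] q [ 0.46 -0.24 -0.59  1.96 -0.14  1.38 -1.54]
top rack_mid [(0.68, array([ 0.288, -0.002,  0.083])), (0.29, array([0.157, 0.507, 0.   ]))]
top grip_1 [(0.94, array([-0.067,  0.001,  0.096])), (0.63, array([-0.019,  0.002,  0.182])), (0.61, array([0.019, 0.001, 0.049])), (0.58, array([ 0.065, -0.002,  0.136]))]
scene rack_mid [(0.85, array([0.291, 0.006, 0.081]))]
scene grip_1 [(0.86, array([ 0.021, -0.002,  0.048])), (0.82, array([0.061, 0.004, 0.132])), (0.72, array([-0.06 ,  0.001,  0.093]))]
tumbler [(0.73, [0.557, -0.093, 0.001]), (0.35, [0.477, 0.058, 0.001])]
jigger [(0.59, [0.506, 0.237, 0.003])]
```

View pics/s3.png

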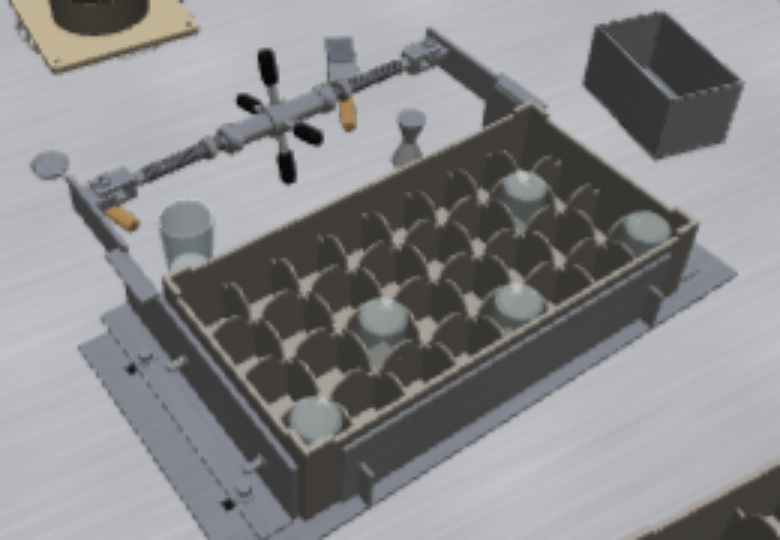

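The picture shows the rack home against the fence with the cheeks drawn in. The arms stayed where I left them, the tumbler (185, 230) and jigger (408, 140) are upright and unmoved, and the robot is clear. I'm handing in.

```bash
python3 -c "
from cell import job
print(job.close_job())"
```

```text
the job is handed in; nothing more can be done
None
```

The job is handed in with no verdict returned: the rack is home against the fence and clamped at about 0.35 N m above steady turning (target 0.25–0.45), the robot is clear, and the push onto the fence read 44 N along the push (about 54 N with the vertical part), so the 50 N shove limit may have been passed.

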